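# Unlatch and lift a filter cassette out of its covered dock

### The arm

A 7-joint arm with a two-finger parallel gripper is mounted at the origin on a cart in front of the work surface, level with it; the furniture and walls round the work are solid. World frame = base frame: x ahead of the robot, y to its left, z up, the work surface at z = 0. Lengths are in m, angles in rad, forces in N, time in s.
With the tool pointing down it reaches from about 0.4 to 0.875 m from the base axis. Payload 19.3 kg.
Tool frame: the origin (TCP) lies midway between the tips of the shut fingers; the grasp point (between the pads) lies 19 mm behind it; z points along the fingers, y is the line along which they close (so a half turn about z gives the same grasp; the last joint's range is limited). The gripper opens to 85 mm and grips with 20 to 120 N. Pads are 22 mm wide; open, the fingers measure 114 mm over their backs; the gripper's body (76 mm by 85 mm) begins 54 mm behind the grasp point. The pads swing forward as they close: fully open they stand 13 mm farther back than shut.
Start: joints at [-1.372, 0.521, -0.036, 1.599, 0.021, 1.021, -0.113], TCP at [0.166, 0.603, 0.231] pointing down, gripper open.
Joint ranges: [-2.91, 2.91], [-0.3, 2.13], [-1.5, 1.42], [0.17, 2.43], [-1.26, 4.41], [0.16, 1.93], [-2.52, 2.52]. Speed limits (rad/s): [1.89, 1.89, 2.39, 2.39, 3.01, 3.01, 3.01].

### API

Orientations are given as [roll, pitch, yaw] about the fixed x, y, z axes, in that order (R = Rz(yaw) Ry(pitch) Rx(roll)).
In Python, from workcell import * gives the robot as it stands.
- The arm moves only by the shell command python3 -m creep 'ROWS' [FORCE]. ROWS is JSON, a list that holds one entry, the list of rows, each a list of 7 numbers: the closure, from -1 (fully open) to 1 (shut), then the shift along the tool's x, y, z in m, then the turn, a rotation vector about the tool's x, y, z in degrees. A call has 1 to 10 rows; each row shifts and turns the commanded pose from where the row before left it, along the tool's axes as they then stand; what a row does not reach is not made up. A row lasts 1/10 s, in which the tool goes at most 50 mm and 8.59 degrees, less where a joint would pass 70% of its speed; a pose out of reach is approached as far as the arm can. A call is refused whole if a number of a shift passes 0.05 or a number of a turn 8.59, either way. A call with a gripper value outside its range is refused whole. The fingers move at their own pace and stop on an object; FORCE is the grip in N (left out, the last holds). Time passes only in rows, so rows that do not move let the fingers close. It gives the time, the measured TCP pose, the force, the opening and the grip force at its end, in the units of the state.
- observe(): the state, without advancing time (a new reading comes with each control period).
- grab_frame(name): name is "scene" or "top"; returns a dict with "image" (480x640x3 uint8, red, green, blue), "range_z" (480x640 float32, m along the optical axis (not along the pixel's ray), 0 where there is no reading), "fx", "fy", "cx", "cy" (pixels), "R" (3x3) and "t" (3): a world point X has camera coordinates R X + t. Camera axes: x right, y down, z forward; pixel columns grow to the right and rows downward; lengths in m; the calibration is good to about 2 mm. A picture is of the moment at which its call begins.
- job_done(): hands the job in; it is judged then, once.
Trained networks look in a picture, given as the dict that the camera call returned (one of the last four; its "shot" number tells which), for a name from the list of things; names that differ only in an ending like _2 or _b are one class to them, and where a whole thing is asked for, a point or a joint stands for the part that bears it (a point fixed in the world has none). Each returns a list of dicts, best first, with "confidence" (0 to 1); they miss things now and then, are a little off and sometimes report something else, mostly with a low value. They report only what shows in the picture. A call takes as long as a camera call.
- find_in(picture, thing): "extent" ([centre column, centre row, width, height] in pixels, round what is visible of it).
- outline_of(picture, thing): "region" (480x640 bool, what is visible of it) and "extent" ([centre column, centre row, width, height] in pixels, round what is visible of it).
- tip_of(picture, thing): "position" ([column, row] in pixels: a listed point, or the origin of a listed thing).
The state is a dict: "clock": time; "qpos": joint angles; "qd": joint speeds; "joint_efforts": joint torques, N m; "position": TCP position; "tool_rot": TCP orientation; "force": force on the tool from outside, world axes, zero at the start; "moment": the same for the moment, N m; "grip_width": finger opening in m; "finger_force": force on a finger pad.
Only numpy, scipy, OpenCV 4.12 (cv2) and the standard library are available. Lean on these libraries where they do the work, as an engineer would, in place of code of your own. Each camera call takes 0.05 s, during which the arm holds its last target. There are 200 camera calls.

### The job

Slide the flat cover of the two-bay dock all the way to the right, off the left bay and over the empty right bay. Then pinch the two side catches of the filter cassette in the left bay together, lift the cassette straight up out of the dock, and finish while still holding it there by its pinched catches: upright, at rest, wholly above the dock and touching nothing but the gripper. Leave the marker, tweezers, beaker and timer round the dock where they are.

Things in the scene. Friction and masses are not known exactly. Their poses are not given: they have to be found in the camera images.
- dock: Fixed grey open-topped housing with two bays in a row, 150 mm (x, away from the robot) x 170 (y, to the left) x 81 mm high. Origin: centre of its underside. 9 mm thick long walls carry the cover at z = 72 mm, guide strips beside it reach z = 81 mm. End walls 68 mm, partition at y = 0 58 mm high. Right bay (y = -42 mm) is empty.
- left_bay (a point): Centre of the left bay's floor, 8 mm above the worktop, at dock y = +42 mm; axes as the dock's. Bay 132 mm (x) x 79 mm (y) inside. Low guides round the cassette's foot reach 24 mm above the worktop. Two fixed keepers, 30 mm long in y, stand at x = +-28.5 to +-40 mm, tops 22 mm above the worktop: fingertips beside the cassette must stay above those.
- cover (a joint): Travel in m of the flat aluminium cover along the dock's -y: 0 = over the left bay, 0.084 = at its stop over the right bay. It starts at 0 to 0.02, stays where it is left and slides with about 1 N of friction. The plate is 139 (x) x 84 (y) x 5 mm, its top at z = 77 mm above the worktop.
- cover_handle (a point): Centre of the cover's handle, a ribbed block 16 mm (dock x) x 24 mm (dock y) x 20 mm high standing on the middle of the cover, from 77 to 97 mm above the worktop; this point is 87 mm above the worktop and moves with the cover.
- cassette: White filter cassette, 30 mm (x) x 56 mm (y) x 60 mm high, 0.1 to 0.2 kg, loose, standing in the left bay under the cover, axes as the dock's. Origin: centre of its underside, 8 mm above the worktop while docked. On each x side an upright sprung catch plate, 28 mm (y) x 6 mm (x), 3 to 58 mm above the underside; their outer faces are 54 mm apart released, 42 mm pinched fully in.
- cassette_grip (a point): Middle of the cassette between the ribbed finger areas of the two catches, 42 mm above its underside; the ribbed areas reach from 33 to 55 mm above the underside.
- catch_far (a joint): Inward travel in m of the catch on the cassette's +x side (away from the robot): 0 = released, 0.006 = fully in. Its tooth reaches out to x = 32 mm, 2.5 to 7.5 mm above the underside, and is held down by the dock's keeper until the travel exceeds about 0.0035. The spring pushes out with about 2 N at 0, 5.5 N fully in.
- catch_near (a joint): Inward travel in m of the catch on the cassette's -x side (towards the robot), values as for catch_far.
- marker: Bystander: felt marker, 136 mm long, 16 mm thick, lying behind the dock. Origin: centre of its underside.
- tweezers: Bystander: steel tweezers, 130 mm long, 9 mm high, lying beside the right end of the dock. Origin: centre of the underside.
- beaker: Bystander: small glass beaker, 55 mm across, 71 mm high, standing on the worktop well behind the dock. Origin: centre of its underside.
- timer: Bystander: white bench timer, 52 x 66 x 21 mm, lying behind the dock to the left. Origin: centre of its underside. A tall fixed glass apparatus stands left of the dock (from about y = 0.28 m, x = 0.48 m on), an analyser and a tube rack to its right: bring the arm in from the robot's side.

How it is judged:
By the outcome, as a careful person would: the job done as asked, in the order asked, and still so for the second after the job is handed in, while the arm keeps its last pose, push and grip.
It also fails if it takes over 48 s, if anything falls off the work surface, if the arm or the gripper's body presses on something with over 40 N, if the wrist force passes 120 N, or if a joint passes its speed limit or range.

## Working session

There is one attempt and no reset: what is moved stays moved. The work goes in short steps, Python scripts to look and compute and a shell command to move; the robot and the scene stay as the last step left them, time stands still between calls to the robot, and variables do not carry over. Pictures are saved under pics/ and viewed, at most 10 in all, crops included, and the job is handed in when it is done.

```bash
mkdir -p pics; cat > h.py <<'E'
from workcell import *
import numpy as np, cv2
def back(f,u,v,z=None):
    """pixel -> world; z = known world height, else depth"""
    R=np.array(f["R"]);t=np.array(f["t"]);d=np.array([(u-f["cx"])/f["fx"],(v-f["cy"])/f["fy"],1.])
    if z is None:
        r=f["range_z"][int(round(v)),int(round(u))]; return R.T@(d*r-t)
    o=-R.T@t; w=R.T@d; return o+w*(z-o[2])/w[2]
def cloud(f,m):
    v,u=np.nonzero(m&(f["range_z"]>0)); r=f["range_z"][v,u]
    P=np.c_[(u-f["cx"])/f["fx"]*r,(v-f["cy"])/f["fy"]*r,r]
    return (P-np.array(f["t"]))@np.array(f["R"])
def save(f,n): cv2.imwrite("pics/"+n,cv2.cvtColor(f["image"],cv2.COLOR_RGB2BGR))
E
python3 - <<'E'
from h import *
np.set_printoptions(precision=4,suppress=True)
s=observe();print(s["clock"],s["position"],s["tool_rot"],s["force"],s["grip_width"])
for n in("top","scene"):
    f=grab_frame(n);save(f,n+"0.png")
    print(n,"cam",-np.array(f["R"]).T@np.array(f["t"]))
    for th,z in(("cover_handle",.087),("dock",0),("left_bay",.008)):
        for r in tip_of(f,th)[:2]: print(th,r["confidence"],r["position"],back(f,*r["position"],z))
    for th in("cover","dock","cover_handle"):
        for r in outline_of(f,th)[:1]:
            m=r["region"];P=cloud(f,m);print(th,r["confidence"],r["extent"],len(P),np.percentile(P,[2,50,98],axis=0).round(4).tolist())
            if th!="cover_handle":
                zt=.077 if th=="cover" else .081
                Q=P[abs(P[:,2]-zt)<.004]
                if len(Q)>20: print("  rect",cv2.minAreaRect((Q[:,:2]*1000).astype(np.float32)),len(Q))
E
```

```text
0.0 [0.1659 0.6022 0.2307] [-3.1404  0.0001  2.8728] [-0.018   0.27    0.1832] 0.0855531264042714
top cam [0.4721 0.1155 0.9166]
cover_handle 0.64 [381.4, 309.9] [0.5247 0.0314 0.087 ]
cover_handle 0.62 [292.5, 279.4] [0.572  0.1658 0.087 ]
dock 0.85 [321.2, 291.5] [0.5616 0.1227 0.    ]
left_bay 0.32 [295.1, 180.2] [0.7544 0.1664 0.008 ]
cover 0.63 [289.7, 280.8, 74.0, 95.8] 4770 [[0.5048, 0.1221, 0.0744], [0.5691, 0.1685, 0.0774], [0.6369, 0.2145, 0.0963]]
  rect ((571.3630981445312, 168.43997192382812), (84.14186096191406, 138.6110076904297), 77.41117858886719) 4544
dock 0.92 [317.5, 286.5, 122.6, 119.7] 10461 [[0.485, 0.0419, 0.006], [0.563, 0.1268, 0.0748], [0.6384, 0.2099, 0.0835]]
  rect ((562.2731323242188, 128.07574462890625), (165.58319091796875, 150.3983154296875), 77.66290283203125) 3327
cover_handle 0.74 [292.6, 282.1, 73.9, 99.4] 4854 [[0.5035, 0.122, 0.0741], [0.5691, 0.1685, 0.0774], [0.6383, 0.2146, 0.0963]]
scene cam [ 0.2734 -0.3739  0.6716]
cover_handle 0.98 [276.4, 229.2] [0.5668 0.1644 0.087 ]
cover_handle 0.68 [291.3, 278.5] [0.5311 0.0678 0.087 ]
dock 0.71 [291.9, 281.7] [0.5665 0.1274 0.    ]
dock 0.62 [310.2, 337.2] [0.5301 0.0228 0.    ]
left_bay 0.73 [283.5, 261.1] [0.576  0.1664 0.008 ]
cover 0.65 [275.7, 236.2, 101.8, 56.0] 3519 [[0.5015, 0.1201, 0.0735], [0.5646, 0.1627, 0.0765], [0.6358, 0.2132, 0.0957]]
  rect ((570.1559448242188, 167.7014923095703), (87.06562042236328, 140.29656982421875), 77.66747283935547) 3269
dock 0.94 [289.8, 268.4, 131.7, 142.5] 11753 [[0.474, 0.032, 0.0057], [0.5567, 0.1196, 0.0542], [0.6344, 0.2088, 0.0819]]
  rect ((560.4816284179688, 126.6763916015625), (169.9169464111328, 150.33724975585938), 77.54231262207031) 1602
cover_handle 0.97 [278.0, 235.9, 104.8, 63.7] 3602 [[0.501, 0.1206, 0.0724], [0.5645, 0.1633, 0.0765], [0.6387, 0.217, 0.0956]]
```

View pics/top0.png

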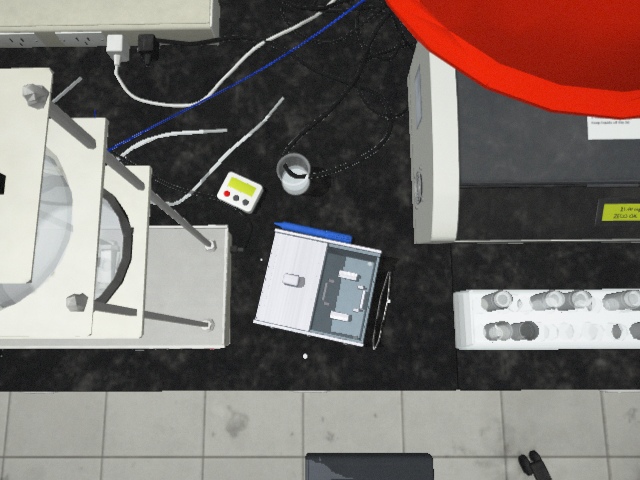

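View pics/scene0.png

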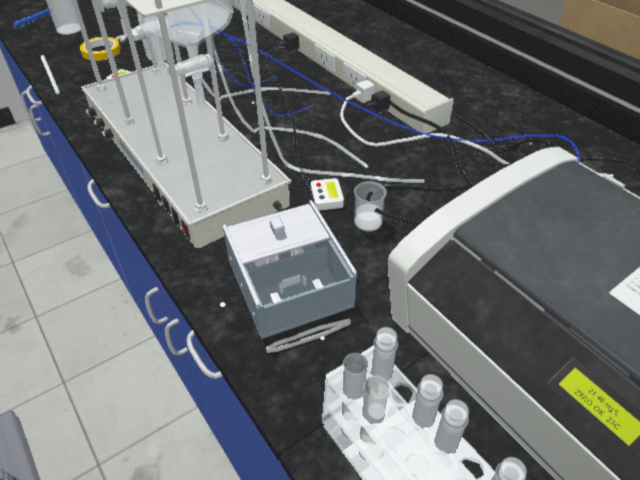

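```bash
python3 - <<'E'
from h import *
np.set_printoptions(precision=4,suppress=True)
f=grab_frame("top");P=cloud(f,np.ones((480,640),bool))
near=np.hypot(P[:,0]-.5615,P[:,1]-.127)<.13
H=P[near&(P[:,2]>.091)&(P[:,2]<.105)];print("handle",len(H),H.mean(0),cv2.minAreaRect((H[:,:2]*1000).astype(np.float32)))
a=np.radians(-12.45);X=np.array([np.cos(a),np.sin(a)]);Y=np.array([-X[1],X[0]])
Q=P[near&(P[:,2]>.078)&(P[:,2]<.085)][:,:2]
print("strips x",np.percentile(Q@X,[1,99]),"y",np.percentile(Q@Y,[1,99]))
D=P[near&(P[:,2]>.06)&(P[:,2]<.085)][:,:2];print(np.percentile(D@X,[.5,99.5]),np.percentile(D@Y,[.5,99.5]))
c=np.array([.5615,.127]);print(c@X,c@Y)
s=observe();print(s["tool_rot"])
E
```

```text
handle 170 [0.5708 0.1682 0.0967] ((570.95166015625, 168.4578094482422), (23.39118003845215, 16.886690139770508), 77.67781829833984)
strips x [0.4468 0.596 ] y [0.1672 0.3286]
[0.4466 0.5958] [0.1616 0.3293]
0.5209164357313241 0.24506594415579938
[ 3.1416 -0.      2.8727]
```

The top view shows the dock at about (317,287), with the handle at (292,280) and the right bay open. The scene view agrees. Dock yaw is about -12.45°, the centre is near (0.562, 0.1275) and cover travel is about 0. First I'll turn so that tool y lies along dock x and tool x along dock y.

```bash
python3 -m creep '[[[-1,0,0,0,0,0,8.5],[-1,0,0,0,0,0,8.5],[-1,0,0,0,0,0,8.5],[-1,0,0,0,0,0,8.5],[-1,0,0,0,0,0,8.5],[-1,0,0,0,0,0,8.5],[-1,0,0,0,0,0,8.5],[-1,0,0,0,0,0,8.5],[-1,0,0,0,0,0,8.5],[-1,0,0,0,0,0,2.04]]]'; python3 -m creep '[[[-1,0,0,0,0,0,8.5],[-1,-0.015,0.012,0,0,0,0],[-1,-0.029,0.023,0,0,0,0],[-1,-0.029,0.023,0,0,0,0],[-1,-0.029,0.023,0,0,0,0],[-1,-0.029,0.023,0,0,0,0],[-1,-0.029,0.023,0,0,0,0],[-1,-0.029,0.023,0,0,0,0],[-1,-0.029,0.023,0,0,0,0],[-1,-0.029,0.023,0,0,0,0]]]'; python3 -m creep '[[[-1,-0.029,0.023,0,0,0,0],[-1,-0.029,0.023,0,0,0,0],[-1,-0.029,0.023,0,0,0,0],[-1,-0.029,0.023,0,0,0,0],[-1,-0.029,0.023,0,0,0,0],[-1,-0.01,0.01,0,0,0,0],[-1,0,0,0,0,0,0],[-1,0,0,0,0,0,0]]]'
```

```text
clock: 1.75
position: [0.1658, 0.6026, 0.2313]
tool_rot: [3.141, 0.0, 1.496]
force: [0.1, 0.4, -0.3]
grip_width: 0.0854
finger_force: 0.0
clock: 2.75
position: [0.3046, 0.3178, 0.2315]
tool_rot: [3.142, -0.001, 1.354]
force: [1.6, -0.2, 0.5]
grip_width: 0.0858
finger_force: 0.0
clock: 3.55
position: [0.3927, 0.1412, 0.2313]
tool_rot: [-3.141, -0.0, 1.353]
force: [-0.3, 0.1, 0.3]
grip_width: 0.0856
finger_force: 0.0
```

```bash
cat > where.py <<'E'
from h import *
a=np.radians(-12.45);X=np.array([np.cos(a),np.sin(a)]);Y=np.array([-X[1],X[0]])
s=observe();p=np.array(s["position"])
print("t",s["clock"],"dock X,Y,z",(p[:2]@X-.5213).round(4),(p[:2]@Y-.2454).round(4),p[2].round(4),"rot",np.degrees(s["tool_rot"]).round(2),"F",np.round(s["force"],1),"w",s["grip_width"],"ff",s["finger_force"],"qd",np.abs(s["qd"]).max().round(3),"q",np.round(s["qpos"],2))
E
python3 where.py
```

```text
t 3.55 dock X,Y,z -0.1683 -0.0229 0.2313 rot [-1.7999e+02 -1.0000e-02  7.7540e+01] F [-0.3  0.1  0.3] w 0.08561169805484961 ff 0.0 qd 0.022 q [-0.95  0.21  0.54  2.13 -0.15  0.83 -0.53]
```

```bash
python3 -m creep '[[[-1,0.0108,0.028,0,0,0,0],[-1,0.0108,0.028,0,0,0,0],[-1,0.0108,0.028,0,0,0,0],[-1,0.0108,0.028,0,0,0,0],[-1,0.0108,0.028,0,0,0,0],[-1,0.0108,0.028,0,0,0,0],[-1,0,0,0.03,0,0,0],[-1,0,0,0.03,0,0,0],[-1,0,0,0.03,0,0,0],[-1,0,0,0,0,0,0]]]'; python3 where.py; python3 - <<'E'
from h import *
f=grab_frame("scene");save(f,"s1.png")
E
```

```text
clock: 4.55
position: [0.5684, 0.169, 0.138]
tool_rot: [-3.137, 0.003, 1.355]
force: [-0.3, 0.9, 1.3]
grip_width: 0.0852
finger_force: 0.0
t 4.55 dock X,Y,z -0.0027 0.0422 0.138 rot [-1.7972e+02  1.7000e-01  7.7660e+01] F [-0.3  0.9  1.3] w 0.08523049419173462 ff 0.0 qd 0.071 q [-0.69  0.63  0.45  1.78 -0.36  0.81 -0.28]
```

View pics/s1.png

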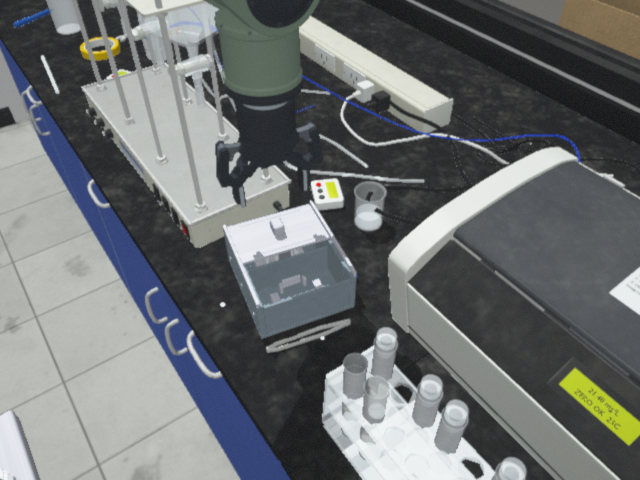

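The gripper, with its fingers at columns ~235 and ~308, is over the handle (278,228) and spans it across dock x. I'll descend and grip.

```bash
python3 -m creep '[[[-1,0,0,0.02,0,0,0],[-1,0,0,0.02,0,0,0],[-1,0,0,0.015,0,0,0],[-1,0,0,0,0,0,0],[-1,0,0,0,0,0,0]]]' 25; python3 where.py;  python3 -m creep '[[[1,0,0,0,0,0,0],[1,0,0,0,0,0,0],[1,0,0,0,0,0,0],[1,0,0,0,0,0,0],[1,0,0,0,0,0,0],[1,0,0,0,0,0,0],[1,0,0,0,0,0,0],[1,0,0,0,0,0,0]]]' 25; python3 where.py
```

```text
clock: 5.1
position: [0.5713, 0.1682, 0.0873]
tool_rot: [3.141, -0.0, 1.354]
force: [-0.5, 0.2, 0.8]
grip_width: 0.0856
finger_force: 0.0
t 5.1 dock X,Y,z 0.0003 0.042 0.0873 rot [ 1.7996e+02 -2.0000e-02  7.7560e+01] F [-0.5  0.2  0.8] w 0.08558699428577644 ff 0.0 qd 0.013 q [-0.66  0.7   0.41  1.81 -0.4   0.71 -0.25]
clock: 5.9
position: [0.5713, 0.1678, 0.0866]
tool_rot: [3.141, -0.0, 1.353]
force: [4.3, -1.1, 4.7]
grip_width: 0.0149
finger_force: 28.8
t 5.9 dock X,Y,z 0.0004 0.0417 0.0866 rot [ 1.7995e+02 -2.0000e-02  7.7550e+01] F [ 4.3 -1.1  4.7] w 0.014868886066445236 ff 28.799621164798737 qd 0.001 q [-0.66  0.71  0.41  1.81 -0.4   0.71 -0.25]
```

```bash
python3 -m creep '[[[1,-0.005,0,0,0,0,0],[1,-0.01,0,0,0,0,0],[1,-0.012,0,0,0,0,0],[1,-0.012,0,0,0,0,0],[1,-0.012,0,0,0,0,0],[1,-0.012,0,0,0,0,0],[1,-0.01,0,0,0,0,0],[1,-0.006,0,0,0,0,0],[1,-0.003,0,0,0,0,0],[1,0,0,0,0,0,0]]]'; python3 where.py;  python3 -m creep '[[[1,-0.001,0,0,0,0,0],[1,-0.001,0,0,0,0,0],[1,-0.001,0,0,0,0,0],[1,0,0,0,0,0,0],[1,0,0,0,0,0,0]]]'; python3 where.py
```

```text
clock: 6.9
position: [0.5535, 0.087, 0.0866]
tool_rot: [3.141, -0.0, 1.353]
force: [3.8, -2.5, 6.4]
grip_width: 0.0153
finger_force: 29.0
t 6.9 dock X,Y,z 0.0004 -0.0411 0.0866 rot [179.96  -0.    77.51] F [ 3.8 -2.5  6.4] w 0.015273866015402364 ff 28.998771607875824 qd 0.007 q [-0.54  0.66  0.39  1.9  -0.4   0.66 -0.12]
clock: 7.4
position: [0.5533, 0.0861, 0.0866]
tool_rot: [3.14, -0.002, 1.354]
force: [7.2, 6.5, 4.5]
grip_width: 0.0149
finger_force: 28.7
t 7.4 dock X,Y,z 0.0004 -0.042 0.0866 rot [ 1.7993e+02 -1.0000e-01  7.7610e+01] F [7.2 6.5 4.5] w 0.014939644916713528 ff 28.680337071418762 qd 0.001 q [-0.53  0.66  0.39  1.9  -0.4   0.65 -0.12]
```

```bash
python3 -m creep '[[[-1,0,0,0,0,0,0],[-1,0,0,0,0,0,0],[-1,0,0,0,0,0,0],[-1,0,0,0,0,0,0],[-1,0,0,0,0,0,0],[-1,0,0,-0.01,0,0,0],[-1,0,0,-0.03,0,0,0],[-1,0,0,-0.03,0,0,0],[-1,0,0,-0.03,0,0,0],[-1,0,0,-0.02,0,0,0]]]'; python3 -m creep '[[[-1,0.003,-0.02,-0.01,0,0,0],[-1,0.003,-0.035,0,0,0,0],[-1,0.003,-0.035,0,0,0,0],[-1,0.003,-0.035,0,0,0,0],[-1,0.003,-0.035,0,0,0,0],[-1,0.003,-0.02,0,0,0,0],[-1,0,0,0,0,0,0],[-1,0,0,0,0,0,0]]]'; python3 where.py
python3 - <<'E'
from h import *
np.set_printoptions(precision=4,suppress=True)
a=np.radians(-12.45);X=np.array([np.cos(a),np.sin(a)]);Y=np.array([-X[1],X[0]])
dk=lambda p:np.array([p[0]*X[0]+p[1]*X[1]-.5213,p[0]*Y[0]+p[1]*Y[1]-.2454,p[2]])
for n in("top","scene"):
    f=grab_frame(n);save(f,n+"2.png")
    for th,z in(("cassette_grip",.05),("cassette",.008),("left_bay",.008),("cover_handle",.087)):
        for r in tip_of(f,th)[:1]: print(n,th,r["confidence"],r["position"],dk(back(f,*r["position"],z)))
    P=cloud(f,np.ones((480,640),bool));D=np.c_[P[:,:2]@X-.5213,P[:,:2]@Y-.2454,P[:,2]]
    C=D[(abs(D[:,0])<.06)&(abs(D[:,1]-.042)<.036)&(D[:,2]>.058)&(D[:,2]<.074)]
    H=D[(abs(D[:,0])<.06)&(abs(D[:,1]+.042)<.04)&(D[:,2]>.091)&(D[:,2]<.1)]
    for nm,Q in(("cass",C),("handle",H)): print(n,nm,len(Q),Q.mean(0) if len(Q) else 0,cv2.minAreaRect((Q[:,:2]*1000).astype(np.float32)) if len(Q)>5 else 0)
E
```

```text
clock: 8.4
position: [0.553, 0.0847, 0.209]
tool_rot: [3.14, -0.001, 1.353]
force: [-0.6, -0.2, -1.5]
grip_width: 0.0852
finger_force: 0.0
clock: 9.2
position: [0.3809, 0.1415, 0.217]
tool_rot: [3.141, -0.001, 1.354]
force: [-0.1, -0.6, 0.1]
grip_width: 0.0854
finger_force: 0.0
t 9.2 dock X,Y,z -0.1799 -0.0251 0.217 rot [ 1.7997e+02 -7.0000e-02  7.7600e+01] F [-0.1 -0.6  0.1] w 0.08538129741094656 ff 0.0 qd 0.023 q [-0.96  0.22  0.54  2.17 -0.16  0.79 -0.54]
top cassette_grip 0.75 [290.7, 285.1] [-0.0041  0.0437  0.05  ]
top cassette 0.64 [295.0, 282.3] [0.0059 0.0413 0.008 ]
top left_bay 0.74 [291.6, 285.0] [0.0003 0.0459 0.008 ]
top cover_handle 0.88 [344.1, 288.4] [ 0.0044 -0.0401  0.087 ]
top cass 861 [-0.0002  0.0418  0.0677] ((0.24475669860839844, 42.176517486572266), (56.95347213745117, 55.592796325683594), 89.13328552246094)
top handle 164 [-0.0004 -0.0412  0.0967] ((0.04796791076660156, -41.210670471191406), (23.649307250976562, 16.964155197143555), 88.09510040283203)
scene cassette_grip 0.78 [280.2, 243.0] [0.0025 0.0425 0.05  ]
scene cassette 0.63 [282.6, 257.0] [0.0071 0.0505 0.008 ]
scene cover_handle 0.72 [294.4, 263.2] [-0.0031 -0.0393  0.087 ]
scene cass 706 [-0.0028  0.0391  0.0664] ((-1.8762779235839844, 41.901123046875), (55.1072998046875, 57.66733932495117), 1.2131290435791016)
scene handle 163 [-0.0019 -0.0437  0.0955] ((-0.878422737121582, -42.557334899902344), (24.644697189331055, 17.417606353759766), 87.60982513427734)
```

```bash
cd pics; python3 -c "
import cv2
a=cv2.imread('top2.png')[200:380,220:420];b=cv2.imread('scene2.png')[170:350,190:390]
cv2.imwrite('c2.png',cv2.hconcat([cv2.resize(a,(400,360)),cv2.resize(b,(400,360))]))"
```

```text
(no output)
```

View pics/c2.png

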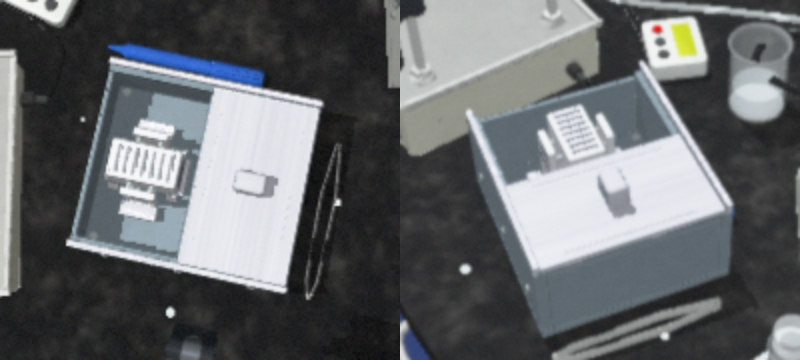

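The cover (handle at crop (252,182)) lies over the right bay, and the cassette is exposed at crop (150,165) with a catch on each side. The depth data puts it at dock (0, 0.042), so I'll approach.

```bash
python3 -m creep '[[[-1,0.0112,0.03,0,0,0,0],[-1,0.0112,0.03,0,0,0,0],[-1,0.0112,0.03,0,0,0,0],[-1,0.0112,0.03,0,0,0,0],[-1,0.0112,0.03,0,0,0,0],[-1,0.0112,0.03,0,0,0,0],[-1,0,0,0.03,0,0,0],[-1,0,0,0.03,0,0,0],[-1,0,0,0,0,0,0],[-1,0,0,0,0,0,0]]]' 40; python3 where.py
```

```text
clock: 10.7
position: [0.571, 0.1679, 0.1568]
tool_rot: [-3.141, 0.001, 1.353]
force: [-0.2, -0.1, 1.6]
grip_width: 0.0855
finger_force: 0.0
t 10.7 dock X,Y,z 0.0001 0.0416 0.1568 rot [-1.7998e+02  3.0000e-02  7.7540e+01] F [-0.2 -0.1  1.6] w 0.08548892750533736 ff 0.0 qd 0.029 q [-0.7   0.61  0.46  1.77 -0.34  0.84 -0.3 ]
```

```bash
python3 -m creep '[[[-1,0,0,0.025,0,0,0],[-1,0,0,0.03,0,0,0],[-1,0,0,0.025,0,0,0],[-1,0,0,0.02,0,0,0],[-1,0,0,0.015,0,0,0],[-1,0,0,0.011,0,0,0],[-1,0,0,0,0,0,0],[-1,0,0,0,0,0,0],[-1,0,0,0,0,0,0]]]' 40; python3 where.py
```

```text
clock: 11.6
position: [0.5714, 0.1683, 0.0313]
tool_rot: [3.141, -0.001, 1.354]
force: [0.1, -0.3, -1.0]
grip_width: 0.0849
finger_force: 0.0
t 11.6 dock X,Y,z 0.0004 0.0421 0.0313 rot [ 1.7994e+02 -4.0000e-02  7.7550e+01] F [ 0.1 -0.3 -1. ] w 0.08487171314504205 ff 0.0 qd 0.004 q [-0.62  0.79  0.35  1.82 -0.44  0.61 -0.22]
```

```bash
python3 -m creep '[[[1,0,0,0,0,0,0],[1,0,0,0,0,0,0],[1,0,0,0,0,0,0],[1,0,0,0,0,0,0],[1,0,0,0,0,0,0],[1,0,0,0,0,0,0],[1,0,0,0,0,0,0],[1,0,0,0,0,0,0]]]' 40; python3 where.py
```

```text
clock: 12.4
position: [0.5715, 0.1681, 0.0312]
tool_rot: [3.14, -0.001, 1.353]
force: [-1.8, -0.2, 14.6]
grip_width: 0.0388
finger_force: 39.2
t 12.4 dock X,Y,z 0.0005 0.042 0.0312 rot [ 1.7993e+02 -5.0000e-02  7.7550e+01] F [-1.8 -0.2 14.6] w 0.03879789153521885 ff 39.189940094947815 qd 0.002 q [-0.62  0.79  0.35  1.82 -0.44  0.61 -0.22]
```

```bash
python3 -m creep '[[[1,0,0,-0.003,0,0,0],[1,0,0,-0.004,0,0,0],[1,0,0,-0.005,0,0,0],[1,0,0,0,0,0,0],[1,0,0,0,0,0,0]]]'; python3 where.py
```

```text
clock: 12.9
position: [0.5709, 0.1682, 0.0424]
tool_rot: [3.142, -0.0, 1.354]
force: [-0.1, -0.0, -2.2]
grip_width: 0.0388
finger_force: 41.3
t 12.9 dock X,Y,z -0.0001 0.0419 0.0424 rot [180.    -0.    77.56] F [-0.1 -0.  -2.2] w 0.038768723264067884 ff 41.29367709159851 qd 0.004 q [-0.63  0.77  0.36  1.82 -0.43  0.63 -0.23]
```

Only about 2 N of weight registers, so the catches are free. Now I'll lift straight up.

```bash
python3 -m creep '[[[1,0,0,-0.008,0,0,0],[1,0,0,-0.015,0,0,0],[1,0,0,-0.02,0,0,0],[1,0,0,-0.02,0,0,0],[1,0,0,-0.02,0,0,0],[1,0,0,-0.02,0,0,0],[1,0,0,-0.015,0,0,0],[1,0,0,-0.008,0,0,0],[1,0,0,0,0,0,0],[1,0,0,0,0,0,0]]]'; python3 -m creep '[[[1,0,0,0,0,0,0],[1,0,0,0,0,0,0],[1,0,0,0,0,0,0]]]'; python3 where.py
python3 - <<'E'
from h import *
np.set_printoptions(precision=4,suppress=True)
a=np.radians(-12.45);X=np.array([np.cos(a),np.sin(a)]);Y=np.array([-X[1],X[0]])
f=grab_frame("scene");save(f,"s3.png")
for r in outline_of(f,"cassette")[:1]:
    P=cloud(f,r["region"]);print(r["confidence"],r["extent"],np.percentile(P,[3,50,97],axis=0))
P=cloud(f,np.ones((480,640),bool));D=np.c_[P[:,:2]@X-.5213,P[:,:2]@Y-.2454,P[:,2]]
H=D[(abs(D[:,0])<.03)&(abs(D[:,1]+.042)<.03)&(D[:,2]>.091)&(D[:,2]<.1)];print("handle",H.mean(0),len(H))
cv2.imwrite("pics/c3.png",cv2.resize(cv2.cvtColor(f["image"],cv2.COLOR_RGB2BGR)[70:370,180:440],(693,600) if 0 else (520,600)))
E
```

```text
clock: 13.9
position: [0.5706, 0.1681, 0.1679]
tool_rot: [-3.141, 0.0, 1.354]
force: [-0.3, -0.1, -2.5]
grip_width: 0.039
finger_force: 41.3
clock: 14.2
position: [0.5707, 0.168, 0.1678]
tool_rot: [-3.141, 0.001, 1.354]
force: [0.1, 0.1, -1.3]
grip_width: 0.0386
finger_force: 41.3
t 14.2 dock X,Y,z -0.0002 0.0417 0.1678 rot [-1.7997e+02  3.0000e-02  7.7550e+01] F [ 0.1  0.1 -1.3] w 0.03856639959536844 ff 41.28994166851044 qd 0.003 q [-0.7   0.6   0.47  1.76 -0.34  0.87 -0.3 ]
0.56 [275.9, 183.1, 37.5, 58.2] [[0.5468 0.1388 0.1489]
 [0.5627 0.1492 0.1903]
 [0.5862 0.1859 0.2057]]
handle [-0.002  -0.0439  0.0955] 168
```

View pics/c3.png

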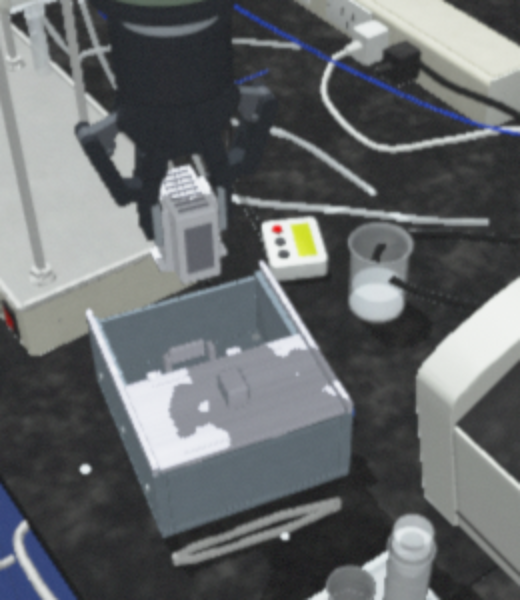

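The crop shows the cassette held upright at (190,225), clear above the open left bay, with the cover over the right bay and the bystanders undisturbed. Its underside is at about z = 0.145. I'll hand it in.

```bash
python3 -c "
from workcell import *
print(job_done())"
```

```text
the job is handed in; nothing more can be done
None
```

The cover is at its stop over the right bay. The cassette is held still and upright by its pinched catches, its underside about 6 cm above the dock's top, with the bystanders in view undisturbed (the marker wasn't visible in the last picture). The job was handed in at about 14 s.

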